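Sweep the counted relays into the tray's trough and shut its lid

ROBOT

A 6-joint arm with a two-finger parallel gripper is mounted at the origin on a cart in front of the work surface, level with it; the furniture and walls round the work are solid. World frame = base frame: x ahead of the robot, y to its left, z up, the work surface at z = 0. Lengths are in m, angles in rad, forces in N, time in s.
With the tool pointing down it reaches from about 0.35 to 0.725 m from the base axis. Payload 4.3 kg.
Tool frame: the origin (TCP) lies midway between the tips of the shut fingers; the grasp point (between the pads) lies 19 mm behind it; x points along the fingers, y is the direction in which the jaws open and shut, and the axes are right-handed (so a half turn about x gives the same grasp; the last joint's range is limited). The gripper opens to 85 mm and grips with 20 to 120 N. Pads are 22 mm wide; open, the fingers measure 114 mm over their backs; the gripper's body (76 mm by 85 mm) begins 54 mm behind the grasp point. The pads swing forward as they close: fully open they stand 13 mm farther back than shut.
Start: joints at [1.018, 0.377, 0.081, 1.274, 0, 1.46], TCP at [0.246, 0.52, 0.231] pointing down, gripper open.
Joint ranges: [-2.72, 2.72], [-0.84, 1.66], [-1.02, 1.22], [-1.77, 2.12], [-1.37, 1.28], [-3.14, 3.14]. Speed limits (rad/s): [2.57, 2.57, 3.14, 3.14, 3.14, 3.14].

INTERFACE

Orientations are given as a unit quaternion [x, y, z, w].
In Python, from plant import * gives the robot as it stands.
- The arm moves only by the shell command python3 -m creep 'ROWS'. ROWS is JSON, a list of rows, each a list of 3 entries, a list of its own where there are three numbers: the shift along the tool's x, y, z in m, then the turn, a rotation vector about the tool's x, y, z in rad, then the gripper's target within -1 to 1 (shut at 1, half-way at 0, fully open at -1). In form: [[[dx, dy, dz], [rx, ry, rz], gripper], ...]. A call has 1 to 20 rows; each row is the pose to reach, as a shift and turn from the pose commanded when the call began, along the tool's axes at that moment; what a row does not reach only later rows make up. A row lasts 1/10 s, in which the tool goes at most 50 mm and 8.59 degrees, less where a joint would pass 70% of its speed; a pose out of reach is approached as far as the arm can. A call with a gripper value outside its range is refused whole. The fingers move at their own pace and stop on an object; the grip force is fixed at half the most. Time passes only in rows, so rows that repeat a pose let the fingers close. It gives the time, the measured TCP pose, the force and the opening at its end, in the units of the state.
- state(): the state, without advancing time (a new reading comes with each control period).
- camera(name): name is "scene" or "top" or "wrist"; returns a dict with "img" (480x640x3 uint8, red, green, blue), "intrinsics" (3x3 intrinsics, pixels), "eye" and "rotation" of the camera in the world. Camera axes: x right, y up, looking along -z (the intrinsics and any distortion apply to the point x, -y, -z); pixel columns grow to the right and rows downward; lengths in m; the calibration is good to about 2 mm. A picture is of the moment at which its call begins. There is no depth.
- job_done(): hands the job in, once; it reports no verdict.
The state is a dict: "time": time; "joints": joint angles; "joint_vel": joint speeds; "tau": joint torques, N m; "position": TCP position; "orientation": TCP orientation; "contact_force": force on the tool from outside, world axes, zero at the start; "wrist_torque": the same for the moment, N m; "gripper_width": finger opening in m.
Only numpy, scipy, OpenCV 4.12 (cv2) and the standard library are available. Lean on these libraries where they do the work, as an engineer would, in place of code of your own. Each camera call takes 0.05 s, during which the arm holds its last target. There are 200 camera calls.

TASK

On the pale grey counting tray, sweep the three blue relays across the platform with your fingertips until all three have dropped into the trough at its side, leaving the green terminal block standing where it is; then push the trough's blue lid over and press it fully shut, so that the relays can be poured out later. Sweep and push only: never pick up or lift a part, and do not disturb the other things on the bench.

Things in the scene. Friction and masses are not known exactly. Their poses are not given: they have to be found in the camera images.
- tray: Pale grey plastic parts-counting tray that stands firmly on the bench and does not slide. Origin: at bench level, below the middle of the straight open edge where the platform ends and the trough begins; x runs along that edge, y points from it across the platform (the trough is on the -y side), z up.
- platform_mid (a point): Middle of the tray's flat platform, at y = 82 mm of the tray, 36 mm above the bench. The platform spans x = -106 to 106 mm and y = 0 to 164 mm of the tray. A rim 4 mm thick and 15 mm high stands round it on the far y side and on both x ends, none along the trough edge (y = 0).
- trough_mid (a point): Middle of the trough's floor, at y = -37 mm of the tray, 6 mm above the bench. The trough spans y = -56 to 0 mm and x = -128 to 106 mm of the tray; a steep ramp falls from the platform edge to its floor at y = -18 mm; its outer wall is 4 mm thick and 37 mm high. Its -x end is a pouring ramp that the lid leaves open.
- lid (a joint): Hinge of the clear blue lid of the trough, rad: 0 = shut (flat over the trough), 1.57 = upright, 2.0 = leaning outward, its limit. It starts open, leaning outward. The hinge is stiff (0.03 N m friction): the lid stays where it is left and does not fall shut.
- lid_hinge (a point): Middle of the lid's hinge line: at x = 0, y = -60.5, z = 39.5 mm of the tray; the hinge line runs along the tray's x axis.
- lid_edge (a point): Middle of the lid's free edge, 64 mm from the hinge line; it moves with the lid. The lid is 3 mm thick and 208 mm long (x = -104 to 104 mm of the tray), with a lip 3 mm high along its free edge, on the face that is on top when shut. Shut, its top is 41 mm above the bench and its edge overlaps the platform by 3 mm.
- terminal_block: Green screw terminal block, 22 x 36 x 16 mm (x, y, z), standing on the platform. Origin: centre of its underside. Bystander.
- relay0: Blue relay (a small sealed box), 12 x 28 x 15 mm (x, y, z), 14 g, standing on the tray's platform. Origin: centre of its underside. All three are alike.
- relay1: Blue relay (a small sealed box), 12 x 28 x 15 mm (x, y, z), 14 g, standing on the tray's platform. Origin: centre of its underside. All three are alike.
- relay2: Blue relay (a small sealed box), 12 x 28 x 15 mm (x, y, z), 14 g, standing on the tray's platform. Origin: centre of its underside. All three are alike.
- board_a: Green circuit board, 50 x 70 mm, 9 mm high with its parts, lying on the bench behind and left of the tray. Origin: centre of its underside. Bystander.
- transformer: Small transformer with dark core and yellow winding, 30 x 42 x 36 mm, on the bench near the tray's near right corner. Origin: centre of its underside. Bystander.
- tape_amber: Roll of amber tape, 69 mm across, 12 mm high, lying on the bench well to the left of the tray. Origin: centre of its underside. Bystander.
- paste_jar: White jar with green lid, 53 mm across, 42 mm high, on the bench behind the tray. Origin: centre of its underside. Bystander.
- programmer: White stick-shaped device, 76 x 24 x 11 mm, lying on the bench behind and left of the tray. Origin: centre of its underside. Bystander.

How it is judged:
By the outcome, as a careful person would: the job done as asked, in the order asked, and still so for the second after the job is handed in, with the robot touching nothing.
It also fails if it takes over 51 s, if anything falls off the work surface, if the arm or the gripper's body presses on something with over 40 N, if the wrist force passes 120 N, or if a joint passes its speed limit or range.

## Working session

There is one attempt and no reset: what is moved stays moved. The work goes in short steps, Python scripts to look and compute and a shell command to move; the robot and the scene stay as the last step left them, time stands still between calls to the robot, and variables do not carry over. Pictures are saved under pics/ and viewed, about 8 in all and at most 12, crops included, and the job is handed in when it is done.

```bash
mkdir -p pics; ls
python3 - <<'E'
from plant import *
import cv2
s=state();print(s)
for n in ("top","scene"):
    c=camera(n);cv2.imwrite(f"pics/{n}0.png",c["img"][:,:,::-1]);print(n,c["intrinsics"],c["eye"],c["rotation"],[k for k in c])
E
```

```text
pics
{'time': 0.0, 'joints': array([1.01770756e+00, 3.78092585e-01, 7.96177037e-02, 1.27436934e+00,
       2.75720939e-05, 1.46049102e+00]), 'joint_vel': array([-1.04489645e-04,  6.35014915e-05,  1.10945447e-03,  4.87173809e-04,
       -8.23944472e-04,  3.47378554e-04]), 'tau': array([-1.00683552e-03, -4.63609993e+01,  2.69872123e+01,  2.09968560e-02,
       -3.27502594e-04,  1.36371136e-05]), 'position': array([0.24600989, 0.51899967, 0.23034083]), 'orientation': array([ 0.15459041,  0.69009291, -0.1559532 ,  0.68960291]), 'contact_force': array([-0.4845933 , -0.47752888,  0.50771462]), 'wrist_torque': array([ 0.03135336, -0.04967596,  0.01800835]), 'gripper_width': 0.08542111480774854}
top [[500.29713201   0.         321.10415511]
 [  0.         500.29713201 234.7752284 ]
 [  0.           0.           1.        ]] [ 0.37633301 -0.04167014  1.32799198] [-0.05286579  0.04557451  0.71118265 -0.69953371] ['img', 'intrinsics', 'eye', 'rotation']
scene [[573.44511699   0.         320.07654708]
 [  0.         573.44511699 236.26260695]
 [  0.           0.           1.        ]] [-0.18589047 -0.40719882  1.02005933] [ 0.30728088 -0.19008647 -0.50091231  0.78646834] ['img', 'intrinsics', 'eye', 'rotation']
```

View pics/top0.png

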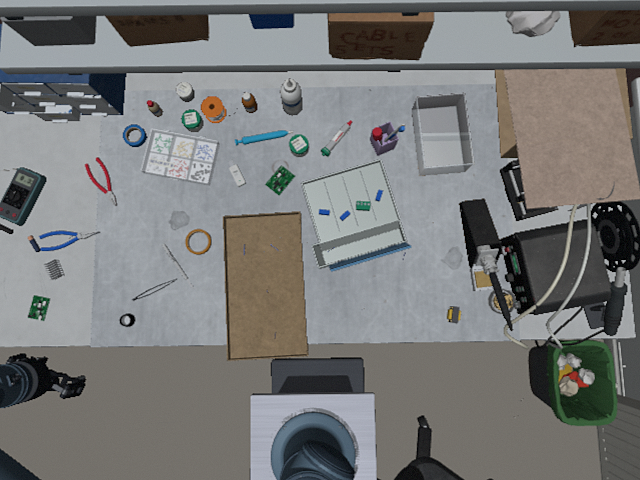

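View pics/scene0.png

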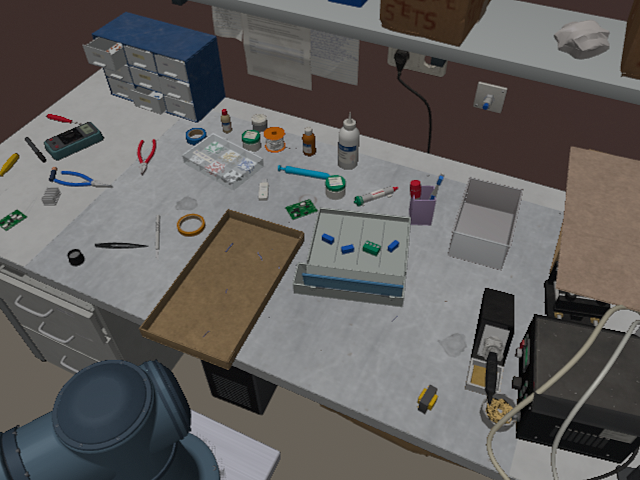

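Top view: tray around px (355,215), with relays at about (324,212), (345,216) and (379,196), and the green block at (362,206). The trough faces the robot, with the lid leaning outward. Next I'll zoom in to measure.

```bash
cat > h.py <<'E'
from plant import *
import numpy as np, cv2
from scipy.spatial.transform import Rotation as R
from scipy.optimize import least_squares
def ray(c,uv):
    K=c["intrinsics"];d=np.array([(uv[0]-K[0,2])/K[0,0],-(uv[1]-K[1,2])/K[1,1],-1.])
    return R.from_quat(c["rotation"]).apply(d)
def at(c,uv,z):
    d=ray(c,uv);e=np.array(c["eye"]);return e+d*(z-e[2])/d[2]
def proj(c,P):
    q=R.from_quat(c["rotation"]).inv().apply(np.atleast_2d(P)-c["eye"]);K=c["intrinsics"]
    return np.c_[K[0,2]-K[0,0]*q[:,0]/q[:,2],K[1,2]+K[1,1]*q[:,1]/q[:,2]]
E
python3 - <<'E'
from h import *
c=camera("top");im=c["img"][:,:,::-1].copy()
r=cv2.resize(im[155:275,295:415],None,fx=5,fy=5,interpolation=cv2.INTER_CUBIC)
for i in range(0,120,10):
    cv2.putText(r,str(295+i),(i*5,8),0,.3,(0,0,255));cv2.putText(r,str(155+i),(0,i*5+4),0,.3,(0,0,255))
    cv2.line(r,(i*5,0),(i*5,600),(0,0,255) if 0 else (150,150,150),1);cv2.line(r,(0,i*5),(600,i*5),(150,150,150),1)
cv2.imwrite("pics/c1.png",r)
hsv=cv2.cvtColor(im,cv2.COLOR_BGR2HSV)
for nm,lo,hi in(("blue",(100,150,60),(125,255,255)),("green",(55,100,50),(90,255,255))):
    m=cv2.inRange(hsv,lo,hi);m[:155]=0;m[275:]=0;m[:,:295]=0;m[:,415:]=0
    n,l,st,ce=cv2.connectedComponentsWithStats(m)
    for i in range(1,n):
        if st[i,4]>10:
            rr=cv2.minAreaRect(np.argwhere(l==i)[:,::-1].astype(np.float32));print(nm,st[i,4],ce[i],at(c,ce[i],.046),rr)
E
```

```text
blue 39 [378.46153846 195.12820513] [ 0.65823749 -0.18135886  0.046     ] ((378.4499816894531, 195.15000915527344), (3.4785051345825195, 10.119288444519043), 18.43494987487793)
blue 43 [323.60465116 212.04651163] [ 0.61587295 -0.03728881  0.046     ] ((323.5, 212.0), (4.0, 9.0), 90.0)
blue 41 [344.46341463 215.09756098] [ 0.60684219 -0.09139384  0.046     ] ((344.5, 215.0), (3.535533905029297, 9.192387580871582), 45.0)
green 85 [362.71764706 205.90588235] [ 0.63031494 -0.13947867  0.046     ] ((362.7574462890625, 205.42575073242188), (12.935483932495117, 8.05980110168457), 5.7105937004089355)
```

View pics/c1.png

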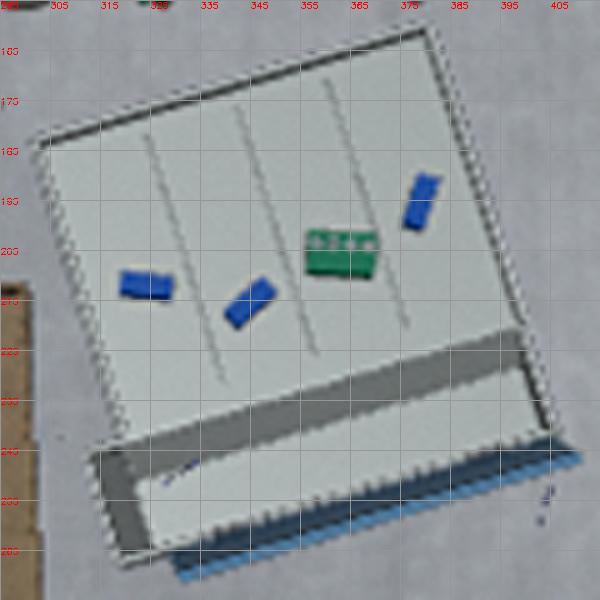

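```bash
cat >> h.py <<'E'
def tw(T,p):  # tray->world, T=(x,y,yaw), p in mm
    p=np.atleast_2d(p)/1000;a=T[2]
    return np.c_[T[0]+np.cos(a)*p[:,0]-np.sin(a)*p[:,1],T[1]+np.sin(a)*p[:,0]+np.cos(a)*p[:,1],p[:,2]]
def wt(T,w):
    a=T[2];d=np.asarray(w)[:2]-T[:2];return 1000*np.array([np.cos(a)*d[0]+np.sin(a)*d[1],-np.sin(a)*d[0]+np.cos(a)*d[1],w[2]])
def tool(T):
    s=state();r=R.from_quat(s["orientation"]).as_matrix();a=T[2]
    Rt=np.array([[np.cos(a),-np.sin(a),0],[np.sin(a),np.cos(a),0],[0,0,1]])
    return wt(T,s["position"]),Rt.T@r,s
def togo(T,p,Rd=None):  # tool-frame shift to tray point p (mm)
    s=state();r=R.from_quat(s["orientation"])
    return r.inv().apply(tw(T,p)[0]-s["position"])
E
python3 - <<'E'
from h import *
c=camera("top")
X=np.array([[38,147],[427,28],[518,328],[122,447],[122,566],[552,428]],float);X=(X+.5)/5-.5+[295,155]
P=np.array([[-110,168,51],[110,168,51],[106,0,36],[-106,0,36],[-128,-60,37],[106,-56,37]],float)
f=lambda T:(proj(c,tw(T,P))-X).ravel()
s=least_squares(f,[.53,-.12,-1.3]);T=s.x;print(T.tolist(),s.fun.round(1))
np.save("T.npy",T)
for n,a,b in(("relA",(324,212),0),("relB",(344.5,215.1),0),("relC",(378.7,195.3),0)):
    pass
def minr(X): X=(np.array(X,float)+.5)/5-.5+[295,155];return wt(T,at(c,X,.051)).round(1)
for n,pts in(("A",[(146,286),(122,283),(172,288)]),("B",[(250,303),(230,320),(270,287)]),("C",[(421,203),(430,176),(411,229)]),("blk",[(308,232),(378,237),(306,272),(372,277)])):
    print(n,[minr(p).tolist() for p in pts])
t,M,s=tool(T);print(t,M.round(3))
# desired: tool x=-z tray; tool y= +-tray x
for sg in(1,-1):
    D=np.array([[0,sg,0],[0,0,-sg],[-1,0,0]],float);assert abs(np.linalg.det(D)-1)<1e-9
    print(sg,R.from_matrix(M.T@D).as_rotvec().round(3))
print(togo(T,[-60,70,130]).round(4))
E
```

```text
[0.5622013429264994, -0.12962599549033074, -1.2935423075853076] [-1.8 -1.2  0.6 -1.2 -0.1  0.5  1.5  0.1 -0.   0.8 -0.2  0.8]
A [[-73.7, 76.5, 51.0], [-85.1, 81.6, 51.0], [-61.1, 71.5, 51.0]]
B [[-24.7, 52.2, 51.0], [-37.3, 46.7, 51.0], [-12.3, 57.3, 51.0]]
C [[76.0, 76.9, 51.0], [84.9, 89.2, 51.0], [66.8, 65.2, 51.0]]
blk [[15.2, 79.3, 51.0], [49.2, 66.2, 51.0], [7.9, 59.4, 51.0], [39.8, 46.9, 51.0]]
[-710.54899745 -126.37371818  230.6922372 ] [[ 0.001 -0.752  0.659]
 [-0.001  0.659  0.752]
 [-1.    -0.001 -0.   ]]
1 [2.421e+00 2.000e-03 1.000e-03]
-1 [-0.72  -0.001  0.001]
[ 0.1011 -0.3594  0.5767]
```

```bash
python3 -m creep '[[[0.06,-0.36,0.577],[-0.72,0,0],1],[[0.06,-0.36,0.577],[-0.72,0,0],1],[[0.06,-0.36,0.577],[-0.72,0,0],1],[[0.06,-0.36,0.577],[-0.72,0,0],1],[[0.06,-0.36,0.577],[-0.72,0,0],1],[[0.06,-0.36,0.577],[-0.72,0,0],1],[[0.06,-0.36,0.577],[-0.72,0,0],1],[[0.06,-0.36,0.577],[-0.72,0,0],1],[[0.06,-0.36,0.577],[-0.72,0,0],1],[[0.06,-0.36,0.577],[-0.72,0,0],1],[[0.06,-0.36,0.577],[-0.72,0,0],1],[[0.06,-0.36,0.577],[-0.72,0,0],1],[[0.06,-0.36,0.577],[-0.72,0,0],1],[[0.06,-0.36,0.577],[-0.72,0,0],1],[[0.06,-0.36,0.577],[-0.72,0,0],1],[[0.06,-0.36,0.577],[-0.72,0,0],1]]'
python3 - <<'E'
from h import *
c=camera("wrist");cv2.imwrite("pics/w1.png",c["img"][:,:,::-1])
ct=camera("top")
X=np.array([[38,147],[427,28],[518,328],[122,447],[122,566],[552,428]],float);X=(X+.5)/5-.5+[295,155]
P=np.array([[-106,164,51],[106,164,51],[106,0,36],[-106,0,36],[-128,-60,37],[106,-56,37]],float)
f=lambda T:(proj(ct,tw(T,P))-X).ravel()
s=least_squares(f,[.53,-.12,-1.3]);T=s.x;print(T.tolist(),s.fun.round(1));np.save("T.npy",T)
for n,p in(("A",(146,286)),("B",(250,303)),("C",(421,203)),("b1",(308,232)),("b2",(372,277))):
    print(n,wt(T,at(ct,(np.array(p)+.5)/5-.5+[295,155],.051)).round(1))
t,M,s=tool(T);print(t,M.round(3),s["joints"].round(2))
print(proj(c,tw(T,[[-73,76,51],[-24,52,51],[76,77,51],[0,0,36],[-100,0,36]])).round())
print(c["eye"],c["intrinsics"][0])
E
```

```text
time: 1.8
position: [0.6136, -0.0542, 0.1704]
orientation: [-0.097, 0.701, 0.097, 0.7]
contact_force: [-0.6, 0.7, 0.9]
gripper_width: 0.0001
[0.563417058603388, -0.1292730665603465, -1.2932351268435651] [-0.1 -0.6 -0.6  0.2 -0.2  0.1  1.3 -0.4 -0.1  0.3 -0.3  0.3]
A [-73.7  75.2  51. ]
B [-24.7  51.   51. ]
C [76.  75.6 51. ]
b1 [15.2 78.  51. ]
b2 [39.8 45.6 51. ]
[-60.86479566  68.59009585 171.11118093] [[-0.001 -1.    -0.   ]
 [-0.001 -0.     1.   ]
 [-1.     0.001 -0.001]] [-0.19  0.48  0.08  1.18  0.   -0.47]
[[338. 246.]
 [264. 212.]
 [119. 248.]
 [228. 130.]
 [379. 129.]]
[ 0.54611808 -0.07309515  0.31302398] [402.4697834    0.         316.81900638]
```

View pics/w1.png

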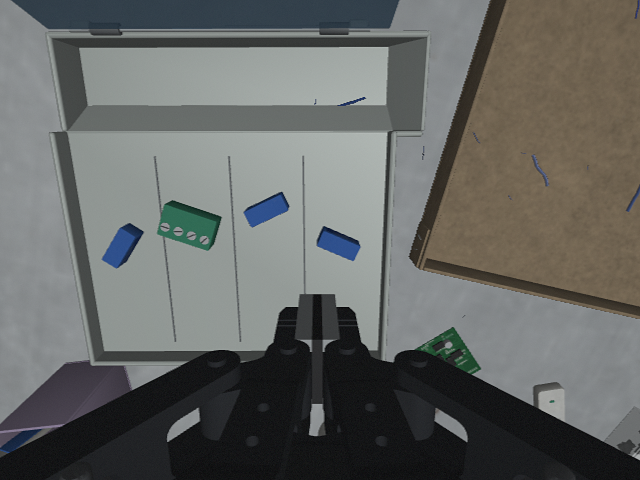

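The wrist view confirms the fit: relays at (340,243), (267,209) and (123,245), block at (190,225), platform edge at row 131. All are within about 3 px of prediction. Next I'll lower the fingers behind relay A.

```bash
python3 -m creep '[[[0.02,0.013,0.036],[0,0,0],1],[[0.06,0.013,0.036],[0,0,0],1],[[0.1,0.013,0.036],[0,0,0],1],[[0.12,0.013,0.036],[0,0,0],1],[[0.129,0.013,0.036],[0,0,0],1],[[0.129,0.013,0.036],[0,0,0],1],[[0.129,0.013,0.036],[0,0,0],1]]'
python3 - <<'E'
from h import *
T=np.load("T.npy");t,M,s=tool(T);print(t.round(1))
E
```

```text
time: 2.6
position: [0.6454, -0.0299, 0.044]
orientation: [-0.098, 0.699, 0.098, 0.701]
contact_force: [0.3, -0.1, 0.3]
gripper_width: 0.0001
[-73.1 106.   44. ]
```

```bash
python3 -m creep '[[[0.002,0,-0.008],[0,0,0],1],[[0.002,0,-0.016],[0,0,0],1],[[0.002,0,-0.024],[0,0,0],1],[[0.002,0,-0.032],[0,0,0],1],[[0.002,0,-0.04],[0,0,0],1],[[0.002,0,-0.048],[0,0,0],1],[[0.002,0,-0.056],[0,0,0],1],[[0.002,0,-0.064],[0,0,0],1],[[0.002,0,-0.072],[0,0,0],1],[[0.002,0,-0.08],[0,0,0],1],[[0.002,0,-0.088],[0,0,0],1],[[0.002,0,-0.096],[0,0,0],1],[[0.002,0,-0.104],[0,0,0],1],[[0.002,0,-0.104],[0,0,0],1],[[0.002,0,-0.104],[0,0,0],1]]'
python3 - <<'E'
from h import *
T=np.load("T.npy");t,M,s=tool(T);print(t.round(1))
c=camera("wrist");cv2.imwrite("pics/w2.png",c["img"][:,:,::-1])
E
```

```text
time: 4.1
position: [0.5445, -0.0591, 0.0404]
orientation: [-0.098, 0.7, 0.098, 0.7]
contact_force: [-0.5, 0.5, 0.1]
gripper_width: 0.0001
[-72.7   1.   40.4]
```

View pics/w2.png

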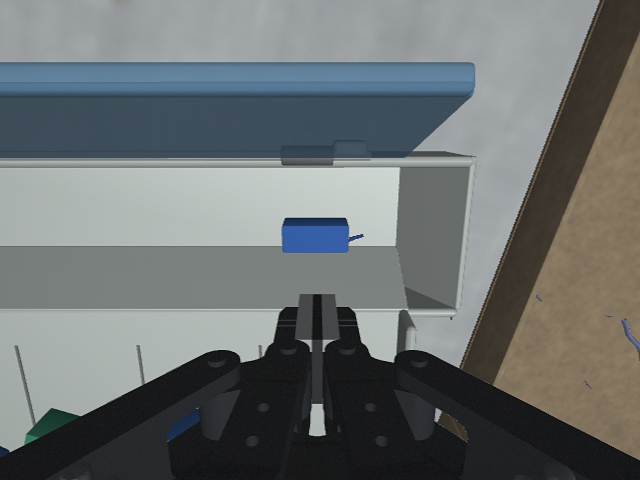

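Relay A lies on the trough floor at (315,235). Next is relay B.

```bash
python3 -m creep '[[[-0.02,0,0],[0,0,0],1],[[-0.045,0,0],[0,0,0],1],[[-0.045,-0.024,0.04],[0,0,0],1],[[-0.045,-0.047,0.081],[0,0,0],1],[[-0.045,-0.047,0.081],[0,0,0],1],[[-0.02,-0.047,0.081],[0,0,0],1],[[-0.005,-0.047,0.081],[0,0,0],1],[[0,-0.047,0.081],[0,0,0],1],[[0,-0.047,0.081],[0,0,0],1]]'
python3 -m creep '[[[0.001,0,-0.008],[0,0,0],1],[[0.001,0,-0.016],[0,0,0],1],[[0.001,0,-0.024],[0,0,0],1],[[0.001,0,-0.032],[0,0,0],1],[[0.001,0,-0.04],[0,0,0],1],[[0.001,0,-0.048],[0,0,0],1],[[0.001,0,-0.056],[0,0,0],1],[[0.001,0,-0.064],[0,0,0],1],[[0.001,0,-0.072],[0,0,0],1],[[0.001,0,-0.08],[0,0,0],1],[[0.001,0,-0.08],[0,0,0],1]]'
python3 - <<'E'
from h import *
T=np.load("T.npy");t,M,s=tool(T);print(t.round(1))
c=camera("wrist");cv2.imwrite("pics/w3.png",c["img"][:,:,::-1])
E
```

```text
time: 5.05
position: [0.6343, -0.0817, 0.0394]
orientation: [-0.097, 0.701, 0.098, 0.7]
contact_force: [0.3, 0.0, 0.1]
gripper_width: 0.0004
time: 6.15
position: [0.5568, -0.1041, 0.0391]
orientation: [-0.097, 0.701, 0.098, 0.7]
contact_force: [-0.6, -0.2, -0.1]
gripper_width: 0.0001
[-26.1   0.6  39.1]
```

View pics/w3.png

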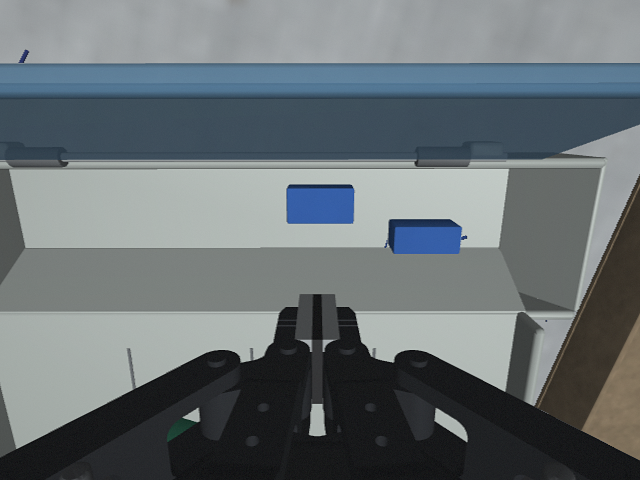

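Relays A and B are both lying in the trough, at (425,237) and (320,204). Next is relay C.

```bash
python3 -m creep '[[[-0.02,0,0],[0,0,0],1],[[-0.045,0,0],[0,0,0],1],[[-0.045,-0.034,0.036],[0,0,0],1],[[-0.045,-0.068,0.072],[0,0,0],1],[[-0.045,-0.102,0.108],[0,0,0],1],[[-0.045,-0.102,0.108],[0,0,0],1],[[-0.02,-0.102,0.108],[0,0,0],1],[[-0.005,-0.102,0.108],[0,0,0],1],[[0,-0.102,0.108],[0,0,0],1],[[0,-0.102,0.108],[0,0,0],1]]'
python3 -m creep '[[[0,0,-0.008],[0,0,0],1],[[0,0,-0.016],[0,0,0],1],[[0,0,-0.024],[0,0,0],1],[[0,0,-0.032],[0,0,0],1],[[0,0,-0.04],[0,0,0],1],[[0,0,-0.048],[0,0,0],1],[[0,0,-0.056],[0,0,0],1],[[0,0,-0.064],[0,0,0],1],[[0,0,-0.072],[0,0,0],1],[[0,0,-0.08],[0,0,0],1],[[0,0,-0.088],[0,0,0],1],[[0,0,-0.096],[0,0,0],1],[[0,0,-0.104],[0,0,0],1],[[0,0,-0.107],[0,0,0],1],[[0,0,-0.107],[0,0,0],1]]'
python3 - <<'E'
from h import *
T=np.load("T.npy");t,M,s=tool(T);print(t.round(1))
c=camera("wrist");cv2.imwrite("pics/w4.png",c["img"][:,:,::-1])
E
```

```text
time: 7.2
position: [0.689, -0.1719, 0.0383]
orientation: [-0.097, 0.701, 0.098, 0.7]
contact_force: [0.1, -0.3, 0.0]
gripper_width: 0.0002
time: 8.7
position: [0.5866, -0.2018, 0.0392]
orientation: [-0.097, 0.7, 0.098, 0.7]
contact_force: [0.2, -0.1, 0.3]
gripper_width: -0.0002
[76.1  2.4 39.2]
```

View pics/w4.png

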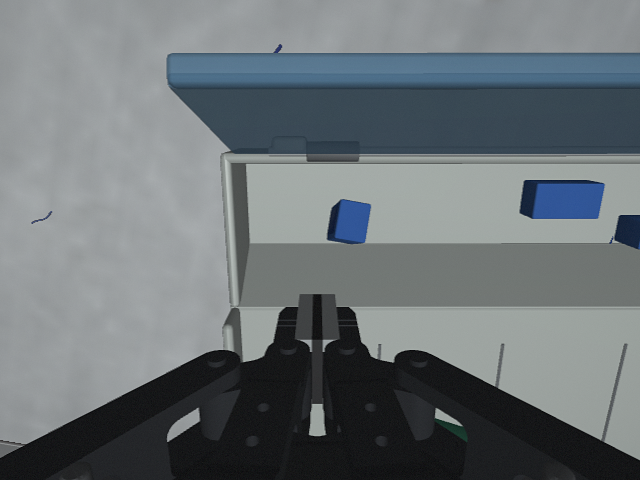

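All three relays are in the trough. C, at (350,221), seems to stand on end, about 34 mm high, which still fits under the lid's 38 mm underside. Next I'll go over the lid to its outside.

```bash
python3 -m creep '[[[-0.05,0,0],[0,0,0],1],[[-0.1,0,0],[0,0,0],1],[[-0.14,0,0],[0,0,0],1],[[-0.14,0.02,-0.03],[0,0,0],1],[[-0.14,0.04,-0.06],[0,0,0],1],[[-0.14,0.06,-0.09],[0,0,0],1],[[-0.14,0.076,-0.12],[0,0,0],1],[[-0.14,0.076,-0.12],[0,0,0],1],[[-0.14,0.076,-0.12],[0,0,0],1],[[-0.1,0.076,-0.12],[0,0,0],1],[[-0.06,0.076,-0.12],[0,0,0],1],[[-0.036,0.076,-0.12],[0,0,0],1],[[-0.036,0.076,-0.12],[0,0,0],1],[[-0.036,0.076,-0.12],[0,0,0],1]]'
python3 - <<'E'
from h import *
T=np.load("T.npy");t,M,s=tool(T);print(t.round(1),M.round(3).tolist())
c=camera("wrist");cv2.imwrite("pics/w5.png",c["img"][:,:,::-1])
E
```

```text
time: 10.15
position: [0.4523, -0.162, 0.0756]
orientation: [-0.098, 0.7, 0.098, 0.7]
contact_force: [0.4, 0.2, 0.4]
gripper_width: 0.0002
[   1.  -115.8   75.6] [[0.0, -1.0, 0.0], [0.0, 0.0, 1.0], [-1.0, -0.0, 0.0]]
```

View pics/w5.png

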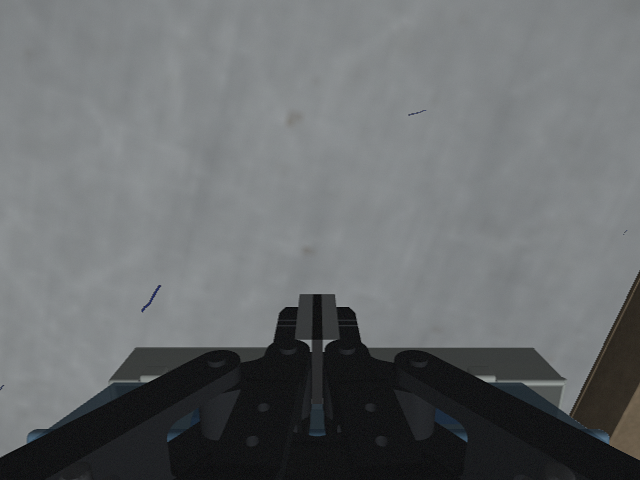

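The fingers are outside the lid (blue lid edge at row 430, behind the fingers). Now I'll push it over and follow it down.

```bash
python3 -m creep '[[[0,0,0.01],[0,0,0],1],[[0,0,0.02],[0,0,0],1],[[0,0,0.03],[0,0,0],1],[[0,0,0.04],[0,0,0],1],[[0,0,0.05],[0,0,0],1],[[0,0,0.06],[0,0,0],1],[[0.001,0,0.068],[0,0,0],1],[[0.003,0,0.075],[0,0,0],1],[[0.007,0,0.08],[0,0,0],1],[[0.013,0,0.085],[0,0,0],1],[[0.019,0,0.09],[0,0,0],1],[[0.025,0,0.094],[0,0,0],1],[[0.029,0,0.098],[0,0,0],1],[[0.03,0,0.1],[0,0,0],1],[[0.033,0,0.101],[0,0,0],1],[[0.035,0,0.101],[0,0,0],1],[[0.037,0,0.101],[0,0,0],1],[[0.037,0,0.101],[0,0,0],1]]'
python3 - <<'E'
from h import *
T=np.load("T.npy");t,M,s=tool(T);print(t.round(1),s["contact_force"])
c=camera("scene");im=c["img"][:,:,::-1];cv2.imwrite("pics/s6.png",cv2.resize(im[180:330,260:460],None,fx=4,fy=4,interpolation=cv2.INTER_CUBIC))
E
```

```text
time: 12.0
position: [0.5487, -0.134, 0.0408]
orientation: [-0.098, 0.7, 0.097, 0.701]
contact_force: [-5.3, 2.1, 16.3]
gripper_width: -0.0
[  0.5 -15.4  40.8] [-5.34599277  2.05195884 16.2636029 ]
```

View pics/s6.png

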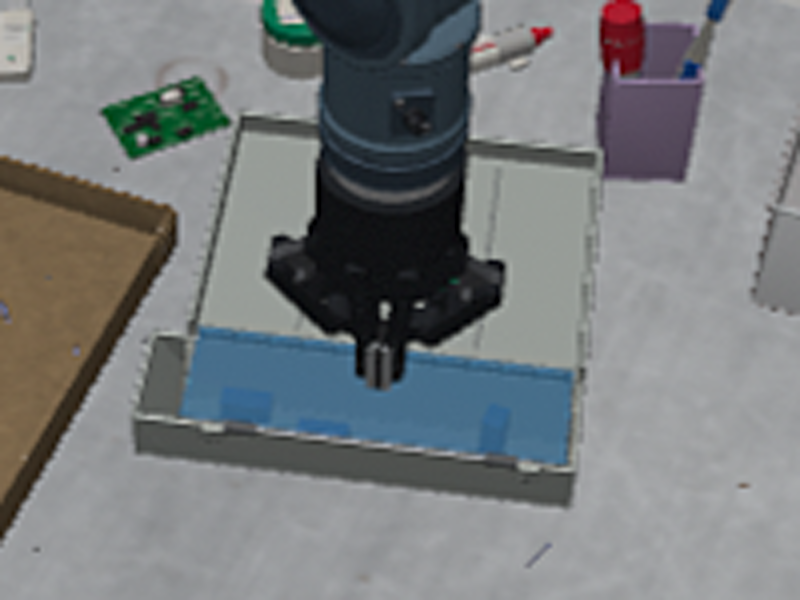

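The lid is flat over the trough with all three relays visible through it at crop (245,405), (325,428) and (495,428). The tip sits at z = 40.8 mm with 16 N, matching the shut height of 41 mm. Next I'll lift straight up and check.

```bash
python3 -m creep '[[[-0.01,0,0],[0,0,0],1],[[-0.03,0,0],[0,0,0],1],[[-0.07,0,0],[0,0,0],1],[[-0.12,0,0],[0,0,0],1],[[-0.17,0,0],[0,0,0],1],[[-0.17,0,-0.05],[0,0,0],1],[[-0.17,0,-0.09],[0,0,0],1],[[-0.17,0,-0.09],[0,0,0],1],[[-0.17,0.05,-0.09],[0,0,0],1],[[-0.17,0.1,-0.09],[0,0,0],1],[[-0.17,0.15,-0.09],[0,0,0],1],[[-0.17,0.2,-0.09],[0,0,0],1],[[-0.17,0.22,-0.09],[0,0,0],1],[[-0.17,0.22,-0.09],[0,0,0],1]]'
python3 - <<'E'
from h import *
T=np.load("T.npy")
c=camera("scene");im=c["img"][:,:,::-1];a=cv2.resize(im[190:310,280:430],None,fx=4,fy=4,interpolation=cv2.INTER_CUBIC)
t=camera("top");b=t["img"][:,:,::-1].copy();b=cv2.resize(b[155:275,295:415],None,fx=4,fy=4,interpolation=cv2.INTER_CUBIC)
# predicted lid edge (shut) corners
P=tw(T,[[-104,3.5,41],[104,3.5,41]])
for q in proj(c,P): cv2.circle(a,tuple(int(v) for v in (q-[280,190])*4),3,(0,0,255),1)
for q in proj(t,P): cv2.circle(b,tuple(int(v) for v in (q-[295,155])*4),3,(0,0,255),1)
o=np.zeros((960,600,3),np.uint8);o[:480,:600]=a;o[480:,:480]=b
cv2.imwrite("pics/f7.png",cv2.resize(np.hstack([a,np.pad(b,((0,0),(0,0),(0,0)))]),None,fx=.74,fy=.74,interpolation=cv2.INTER_AREA))
hsv=cv2.cvtColor(t["img"],cv2.COLOR_RGB2HSV);m=cv2.inRange(hsv,(55,100,50),(90,255,255));m[:180]=0;m[235:]=0;m[:,:300]=0;m[:,410:]=0
print("green centroid",np.argwhere(m)[:,::-1].mean(0),(m>0).sum(),state()["contact_force"])
E
```

```text
time: 13.45
position: [0.4006, 0.0554, 0.2085]
orientation: [-0.099, 0.7, 0.1, 0.7]
contact_force: [-0.1, 0.1, -1.0]
gripper_width: 0.0004
green centroid [362.51764706 205.87058824] 85 [-0.15286277 -0.42537123 -0.55833942]
```

View pics/f7.png

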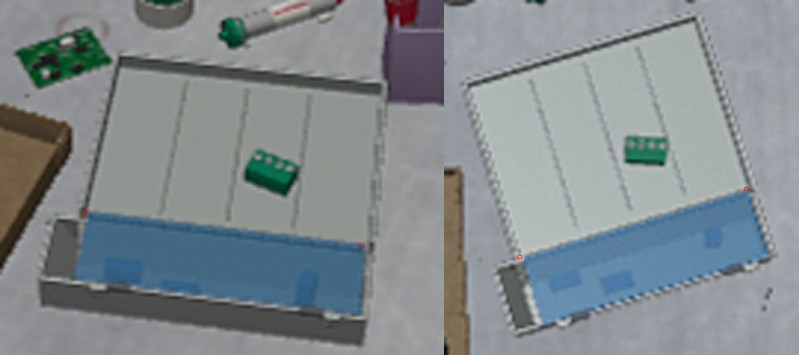

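The lid's free edge falls on the predicted shut corners (red circles) in both views. The three relays are under the lid, and the block's centroid moved only 0.2 px.

```bash
python3 -c "
from plant import *
print(job_done())"
```

```text
the job is handed in; nothing more can be done
None
```

All three relays are in the trough and the lid is pressed shut. I handed the job in at about 13.5 s on the robot's clock, against the 51 s limit.

- **Sweeping:** I swept each relay separately over the platform edge with the shut fingertips, without picking any up. One of them seems to stand on end in the trough, at about 34 mm by its listed size, under the lid's 38 mm underside.
- **Lid:** I pushed it over from outside and pressed it down with about 16 N. The fingertips stopped at 40.8 mm, against the stated shut height of 41 mm. After I backed off, its free edge lay on the predicted shut line in both the scene and top views.
- **Terminal block:** its position in the top view changed by 0.2 px, about 0.5 mm, which is within image noise.
- **Arm at hand-in:** it was clear of everything.

No check failed. The only disagreement was my fitted tray position, which was up to about 3 px (roughly 2 mm) off in the wrist camera. I did not measure the other bench items afterwards, but no move went near them.

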